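Open the bayonet test port on a duct take-off box

ROBOT

A 6-joint arm with a two-finger parallel gripper is mounted at the origin on the work surface. World frame = base frame: x ahead of the robot, y to its left, z up, the work surface at z = 0. Lengths are in m, angles in rad, forces in N, time in s.
With the tool pointing down it reaches from about 0.325 to 0.85 m from the base axis. Payload 4.4 kg.
Tool frame: the origin (TCP) lies on the centre line of the jaws, within the pads' length; the fingertips stand 8 mm ahead of it and the grasp point (between the pads) lies 11 mm behind it; z points along the fingers, y is the line along which they close (so a half turn about z gives the same grasp; the last joint's range is limited). The gripper opens to 94 mm and grips with 3 to 60 N. Pads are 16 mm wide; open, the fingers measure 119 mm over their backs; the gripper's body (75 mm by 177 mm) begins 78 mm behind the grasp point.
Start: joints at [1.052, 0.207, 1.542, -0, 1.393, -0.15], TCP at [0.207, 0.536, 0.213] pointing down, gripper open.
Joint ranges: [-2.73, 2.73], [-0.86, 2.22], [0.23, 2.46], [-1.11, 4.25], [0.08, 2.63], [-2.82, 2.82]. Speed limits (rad/s): [2.79, 2.79, 3.14, 3.14, 3.14, 3.14].

INTERFACE

Orientations are given as a unit quaternion [w, x, y, z].
In Python, from bench import sense, snapshot, finish_job gives the robot as it stands.
- The arm moves only by the tool step_arm, never from a script. Its arguments are lists of equal length, an entry for each row: "dp": the shift along the tool's x, y, z in cm, a list of three; "delta_rot": the turn, a rotation vector about the tool's x, y, z in rad, a list of three; "hand": the closure, from -1 (fully open) to 1 (shut). A call has exactly 10 rows; each row is the pose to reach, as a shift and turn from the pose commanded when the call began, along the tool's axes at that moment; what a row does not reach only later rows make up. A row lasts 1/10 s, in which the tool goes at most 50 mm and 8.59 degrees, less where a joint would pass 70% of its speed; a pose out of reach is approached as far as the arm can. A call with a gripper value outside its range is refused whole. The fingers move at their own pace and stop on an object; "squeeze" is the grip in N (left out, the last holds). Time passes only in rows, so rows that repeat a pose let the fingers close, or fill a call up. It gives the time, the measured TCP pose, the force, the opening and the grip force at its end, in the units of the state.
- sense(): the state, without advancing time (a new reading comes with each control period).
- snapshot(name): name is "scene" or "top" or "wrist"; returns a dict with "pixels" (400x640x3 uint8, red, green, blue), "z_map" (400x640 float32, m along the optical axis (not along the pixel's ray), 0 where there is no reading), "vfov" (degrees; the focal length in pixels is half the picture's height over the tangent of half this angle, whatever the lens; pixels are square), "cx", "cy" (the principal point, pixels), "T" (4x4, takes a point from camera to world coordinates); the wrist camera has in their place "T_tool_cam" (4x4, takes a point from camera to tool coordinates, whose origin is the TCP and whose axes are the flange's). Camera axes: x right, y down, z forward; pixel columns grow to the right and rows downward; lengths in m; the calibration is good to about 2 mm. The wrist camera is an equidistant fisheye: a pixel r from the principal point sees the ray r / f radians off the axis. A picture is of the moment at which its call begins: read the wrist's pose just before it.
- finish_job(): hands the job in; it is judged then, once.
The state is a dict: "clock": time; "q": joint angles; "joint_vel": joint speeds; "effort": joint torques, N m; "tool_pos": TCP position; "eef_rot": TCP orientation; "ft_force": force on the tool from outside, world axes, zero at the start; "wrist_torque": the same for the moment, N m; "gripper_width": opening from 0.0 (shut) to 1.0 (fully open); "gripper_force": force on a finger pad.
Only numpy, scipy, OpenCV 4.12 (cv2) and the standard library are available. Lean on these libraries where they do the work, as an engineer would, in place of code of your own. Each camera call takes 0.05 s, during which the arm holds its last target. There are 200 camera calls.

TASK

Open the test port on the sheet-metal duct box: press the black release button beside the port gently all the way down, twist the grey cap anticlockwise (seen from above) by its upright fin until it gently meets its stop, then lift it straight off and stand it gently, fin up, in the shallow steel tray. Do not force anything: no wrenching or prying of the cap against its mount, no hard push on the button; leave the other things where they are.

Things in the scene. Friction and masses are not known exactly. Their poses are not given: they have to be found in the camera images.
- mount: Fixed sheet-metal duct box, 180 x 180 x 70 mm high, yawed; origin at the centre of its underside, z up. On its top is a round port: steel claws around the mount's +x and -x, 106 mm across outside, tops 25 mm above the box top, hold down the cap's two lugs. The cap is locked while its x axis lies within 0.25 rad of the mount's x axis; a pin blocks further turning until the release button is down.
- port (a point): Centre of the port on the box top (70 mm above the table), on the vertical axis about which the cap turns; axes as mount. Turned anticlockwise (seen from above) the cap's lugs meet two rigid upright end stops, set at 1.04 to 1.5 rad from the mount's x axis, different on every box; only there, and within a few hundredths of a rad before, can the cap lift. More than 25 N between cap and mount damages them.
- button_top (a point): Centre of the top of the release button, black, round, 22 mm across, vertical, 78 mm from the port's axis, in the direction 0.54 rad anticlockwise from the mount's +x; its top is 30 mm above the box top while up.
- release (a joint): Downward travel of the release button, m: 0 up, 0.0075 fully down on a hard end. It slides against a steady friction of 4 N, stays where it is left, and counts as down (freeing the cap) from 6 mm. More than 20 N on it breaks it.
- cap: Grey cap, 58 mm high, 0.1 to 0.2 kg; origin at the centre of its underside (3 mm above the box top when locked), z up. From below: spigot 42 mm across, 10 mm high, in the port with 1.5 mm of play all round; disc 73 mm across, 10 to 18 mm up, with lugs to 46 mm from the axis along +x and -x; on top an upright fin 56 mm long (x), 14 mm thick (y), from 18 to 58 mm up.
- cap_grip (a point): Middle of the fin, on the cap's axis, 46 mm above the cap's origin; axes as cap. Grip across the fin, closing along the cap's y. In the port a spring below pushes the cap up with about 5 N against the claws, so it rubs while turning (about 0.1 N m), and rises 4 mm by itself when free. At the stops the torque climbs steeply: 0.25 N m shows them, 0.45 is too much.
- tray: Fixed shallow open steel tray, 150 x 150 mm outside, walls 3 mm thick and 22 mm high, floor 3 mm thick; origin at the centre of its underside. It stands left or right of the duct box. The cap must stand on its floor (on its spigot).
- tape: Bystander: roll of foil tape lying flat, 110 mm across, 48 mm high; origin under its centre.
- driver: Bystander: screwdriver lying on the table; origin under its middle.
- sleeve: Bystander: short steel sleeve standing on end, 100 mm across, 60 mm high; origin under its centre.
- tape_measure: Bystander: red tape measure, 75 x 35 x 70 mm; origin under its centre.
- socket: Bystander: steel socket, 18 mm across, 28 mm high, standing on the near right corner (-x, -y) of the duct box top; origin under its centre.
- clip: Bystander: dark steel block clip, 30 x 20 x 12 mm, on the near left corner (-x, +y) of the duct box top; origin under its centre.
- drill: Bystander: red and black cordless drill standing on its battery, 190 mm high; origin under its battery's centre.
- carton: Bystander: closed carton, 130 x 120 x 60 mm, on the side of the duct box where the tray is not; origin under its centre.

How it is judged:
By the outcome, as a careful person would: the job done as asked, in the order asked, and still so for the second after the job is handed in, with the robot touching nothing.
It also fails if it takes over 72 s, if anything falls off the work surface, if the arm or the gripper's body presses on something with over 40 N, if the wrist force passes 120 N, or if a joint passes its speed limit or range.

## Working session

There is one attempt and no reset: what is moved stays moved. The work goes in short steps, Python scripts to look and compute and a tool call to move; the robot and the scene stay as the last step left them, time stands still between calls to the robot, and variables do not carry over. Pictures are saved under pics/ and viewed, at most 10 in all, crops included, and the job is handed in when it is done.

Besides the shell and the picture viewer there is one more tool, called after ">>>" in YAML: its name, and indented under it one key for each argument. step_arm: Moves the arm, as the interface text tells. Its arguments: {"type":"object","properties":{"dp":{"type":"array","items":{"type":"array","items":{"type":"number"}}},"delta_rot":{"type":"array","items":{"type":"array","items":{"type":"number"}}},"hand":{"type":"array","items":{"type":"number"}},"squeeze":{"type":"number"}},"required":["dp","delta_rot","hand"]}

```bash
mkdir -p pics; ls
python3 - <<'E'
from bench import sense, snapshot
import cv2, numpy as np, pickle
s=sense(); print({k:np.round(v,3) for k,v in s.items()})
d={}
for n in ("scene","top"):
    d[n]=snapshot(n); print(n,d[n]["vfov"],d[n]["cx"],d[n]["cy"],np.round(d[n]["T"],3).tolist())
pickle.dump(d,open("d0.pkl","wb"))
for n in d: cv2.imwrite(f"pics/{n}0.png",d[n]["pixels"][:,:,::-1])
E
```

```text
pics
{'clock': np.float64(0.0), 'q': array([ 1.051,  0.207,  1.543,  0.   ,  1.394, -0.15 ]), 'joint_vel': array([ 0.   ,  0.   , -0.001, -0.001,  0.   ,  0.001]), 'effort': array([ 2.0000e-03, -3.7087e+01, -2.8143e+01,  7.0000e-02,  3.6000e-02,
       -0.0000e+00]), 'tool_pos': array([0.207, 0.536, 0.212]), 'eef_rot': array([-0.   ,  0.183,  0.983, -0.001]), 'ft_force': array([-0.782,  0.333,  0.377]), 'wrist_torque': array([-0.033, -0.025, -0.054]), 'gripper_force': np.float64(0.0), 'gripper_width': np.float64(1.004)}
scene 51.04576638710469 323.08856048348525 197.8471785201934 [[0.036, 0.781, -0.624, 1.17], [0.999, -0.02, 0.033, 0.002], [0.013, -0.625, -0.781, 0.829], [0.0, 0.0, 0.0, 1.0]]
top 44.67947819637932 323.678046840456 197.068254639791 [[0.014, -0.996, 0.084, 0.519], [-1.0, -0.014, 0.008, 0.007], [-0.007, -0.084, -0.996, 1.112], [0.0, 0.0, 0.0, 1.0]]
```

View pics/top0.png

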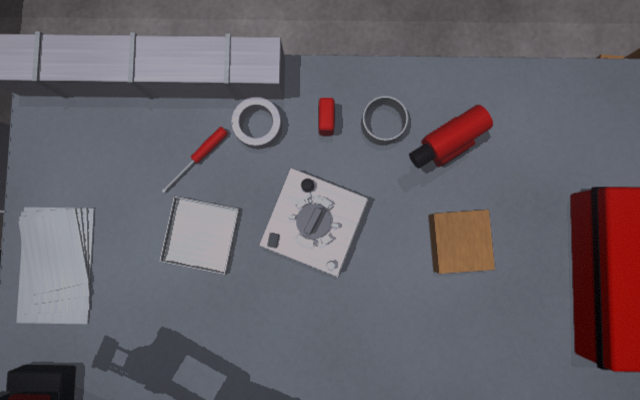

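View pics/scene0.png

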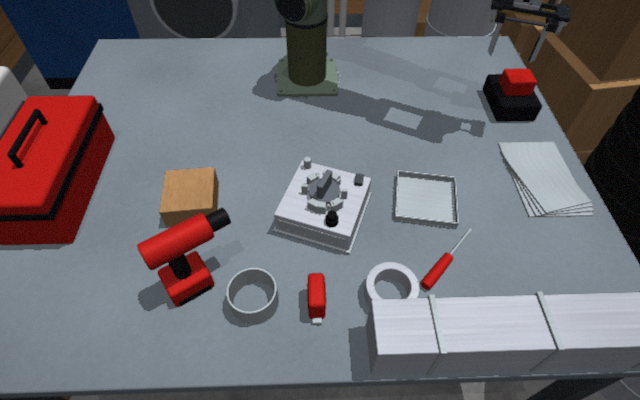

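The top view shows the duct box at about (315,222), with the button at (308,185) and the fin at about (313,219). The clip is at (273,240), the socket at (332,265), the tray left of the box at (200,235) and the carton right at (463,241). The scene view agrees. Next I'll measure these from the depth clouds.

```bash
cat > h.py <<'E'
import numpy as np, cv2
from scipy.spatial.transform import Rotation as R
def cloud(s):
    z=s["z_map"]; h,w=z.shape; f=h/2/np.tan(np.radians(s["vfov"])/2)
    v,u=np.mgrid[:h,:w]; P=np.stack([(u-s["cx"])/f*z,(v-s["cy"])/f*z,z],-1)
    W=P@s["T"][:3,:3].T+s["T"][:3,3]; W[z==0]=np.nan; return W
def pose(st): # tool->world
    T=np.eye(4); w,x,y,z=st["eef_rot"]; T[:3,:3]=R.from_quat([x,y,z,w]).as_matrix(); T[:3,3]=st["tool_pos"]; return T
def ray_plane(o,d,z): return o+d*((z-o[2])/d[2])[...,None] if np.ndim(d)>1 else o+d*(z-o[2])/d[2]
def wrist_rays(s,T,uv): # world origin, dirs
    f=200/np.tan(np.radians(s["vfov"])/2); uv=np.atleast_2d(uv).astype(float)-[s["cx"],s["cy"]]
    r=np.linalg.norm(uv,axis=1)+1e-9; t=r/f
    d=np.c_[uv/r[:,None]*np.sin(t)[:,None],np.cos(t)]
    M=T@s["T_tool_cam"]; return M[:3,3],d@M[:3,:3].T
def wrist_z(s,T): # cloud (z_map along optical axis)
    h,w=s["z_map"].shape; v,u=np.mgrid[:h,:w]
    o,d=wrist_rays(s,T,np.c_[u.ravel(),v.ravel()]); ax=(T@s["T_tool_cam"])[:3,2]
    W=o+d*(s["z_map"].ravel()/(d@ax))[:,None]; W[s["z_map"].ravel()==0]=np.nan
    return W.reshape(h,w,3)
def rect(p):
    (c,wh,a)=cv2.minAreaRect((p[:,:2]*1000).astype(np.float32)); return np.round(c,1),np.round(wh,1),np.round(np.radians(a),3)
E
python3 - <<'E'
from h import *; import pickle
d=pickle.load(open("d0.pkl","rb"))
for n in ("top","scene"):
    W=cloud(d[n]); px=d[n]["pixels"].astype(int); x,y,z=W[...,0],W[...,1],W[...,2]
    print(n,"table z",np.nanmedian(z[(x>.3)&(x<.6)&(abs(y)<.3)]))
    near=(abs(x-.49)<.13)&(abs(y-.02)<.13)
    box=near&(abs(z-.07)<.006); print("box",box.sum(),rect(W[box]),np.median(z[box]))
    fin=near&(z>.122)&(z<.14)&(np.hypot(x-.487,y-.02)<.06); print("fin",fin.sum(),rect(W[fin]),np.median(W[fin],0).round(4))
    b=near&(px.max(-1)<70)&(z>.09)&(z<.108); print("button",b.sum(),rect(W[b]),W[b].mean(0).round(4))
    t=(abs(x-.48)<.12)&(y>.14)&(y<.36)&(z>.012)&(z<.03); print("tray",t.sum(),rect(W[t]))
E
```

```text
top table z 0.0019307564751761541
box 4518 (array([552.7,  37.2]), array([180.3, 179.7]), np.float64(1.208)) 0.07076298146002558
fin 57 (array([537.5,  44.1]), array([13.3, 21.7]), np.float64(1.121)) [0.5358 0.0433 0.1309]
button 29 (array([576.8,  33.4]), array([90.1, 25.6]), np.float64(0.13)) [0.5617 0.0317 0.0959]
tray 367 (array([515.3, 262.3]), array([214. , 149.9]), np.float64(1.394))
scene table z 0.0017411144349643304
box 2510 (array([553.3,  36.8]), array([180.5, 184.4]), np.float64(1.206)) 0.07048638480973668
fin 31 (array([537.1,  43.1]), array([11.6, 20.6]), np.float64(0.818)) [0.536  0.0445 0.1315]
button 61 (array([552.8,  29.9]), array([35. , 57.6]), np.float64(1.385)) [0.5697 0.0298 0.0997]
tray 450 (array([515.4, 257.3]), array([223.5, 154.2]), np.float64(1.395))
```

Run:
```python
from h import *; import pickle
d=pickle.load(open("d0.pkl","rb"))
for n in ("top","scene"):
    W=cloud(d[n]); px=d[n]["pixels"].astype(int); x,y,z=W[...,0],W[...,1],W[...,2]
    near=(abs(x-.553)<.14)&(abs(y-.037)<.14)
    fin=near&(z>.122)&(z<.14); print("fin",fin.sum(),rect(W[fin]),W[fin].mean(0).round(4))
    b=near&(px.max(-1)<70)&(z>.092)&(z<.108)&(x>.59); print("button",b.sum(),rect(W[b]),W[b].mean(0).round(4))
    b=near&(z>.075)&(x<.5); 
    for lab in (b&(y>.03),b&(y<.03)): print("clip/sock",lab.sum(),W[lab].mean(0).round(4))
    t=(abs(x-.52)<.1)&(y>.17)&(y<.36)&(z>.012)&(z<.03); print("tray",t.sum(),rect(W[t]))
    print("tall",np.unique(np.round(W[near&(z>.135)],2),axis=0)[:5])
print("button pred",np.array([.553,.037])+.078*np.array([np.cos(.54-.363),np.sin(.54-.363)]))
```

```text
fin 196 (array([552.9,  36.7]), array([13.6, 55.9]), np.float64(1.119)) [0.5531 0.0365 0.1313]
button 85 (array([629.3,  50.4]), array([20.8, 19.2]), np.float64(1.522)) [0.6294 0.0506 0.1005]
clip/sock 28 [0.4953 0.0949 0.0818]
clip/sock 70 [0.4642 0.     0.0944]
tray 393 (array([520.9, 293.5]), array([150.6, 150. ]), np.float64(1.394))
tall [[0.54 0.05 0.14]
 [0.55 0.03 0.14]
 [0.56 0.03 0.14]
 [0.56 0.04 0.14]
 [0.57 0.03 0.14]]
fin 150 (array([555.1,  36.4]), array([14.2, 56. ]), np.float64(1.104)) [0.5579 0.0357 0.1302]
button 74 (array([632.1,  48.4]), array([20.4, 18.7]), np.float64(0.278)) [0.6336 0.0491 0.0992]
clip/sock 4 [0.4987 0.1182 0.0826]
clip/sock 82 [ 0.4667 -0.0019  0.0903]
tray 501 (array([522.3, 293.4]), array([150.5, 154.3]), np.float64(1.388))
tall [[0.58 0.03 0.14]]
button pred [0.62978136 0.05073402]
```

>>> step_arm:
  dp:
    - [-4,-2.7,-0.4]
    - [-8,-5.4,-0.8]
    - [-12,-8.1,-1.2]
    - [-16,-10.8,-1.6]
    - [-20,-13.5,-2]
    - [-24,-16.2,-2.4]
    - [-28,-18.9,-2.8]
    - [-32,-21.6,-3.2]
    - [-36,-24.3,-3.6]
    - [-40,-27,-4]
  delta_rot:
    - [0,0,0.14]
    - [0,0,0.28]
    - [0,0,0.42]
    - [0,0,0.56]
    - [0,0,0.7]
    - [0,0,0.84]
    - [0,0,0.98]
    - [0,0,1.12]
    - [0,0,1.26]
    - [0,0,1.4]
  hand: [1,1,1,1,1,1,1,1,1,1]
  squeeze: 10

```text
clock: 1.1
tool_pos: [0.4835, 0.1385, 0.2533]
eef_rot: [-0.0, 0.775, 0.631, -0.0]
ft_force: [1.1, 0.7, -1.3]
gripper_width: 0.187
gripper_force: 0.0
```

```bash
cat >> h.py <<'E'
def to(goal,yaw,st=None):
    from bench import sense
    st=st or sense(); T=pose(st); y=T[:3,1]; cur=np.arctan2(y[1],y[0])
    dy=(yaw-cur+np.pi)%(2*np.pi)-np.pi
    print("clock %.2f pos %s yaw %.3f q6 %.2f F %s M %s w %.3f"%(st["clock"],np.round(st["tool_pos"],4),cur,st["q"][5],np.round(st["ft_force"],2),np.round(st["wrist_torque"],3),st["gripper_width"]))
    print("dp cm",np.round(T[:3,:3].T@(np.array(goal)-T[:3,3])*100,2),"rotz",round(-dy,3), "tilt",np.round(T[:2,2],4))
E
python3 -c "
from h import *
to([.553,.037,.26],-2.022)"
```

```text
clock 1.10 pos [0.4835 0.1385 0.2533] yaw -0.204 q6 0.31 F [ 1.07  0.7  -1.29] M [-0.082  0.062  0.012] w 0.187
dp cm [-8.53  8.86 -0.67] rotz 1.818 tilt [-0.0004  0.0002]
```

>>> step_arm:
  dp:
    - [-1.2,1.3,-0.1]
    - [-2.4,2.6,-0.2]
    - [-3.6,3.8,-0.3]
    - [-4.8,5,-0.4]
    - [-6,6.2,-0.5]
    - [-7.2,7.5,-0.6]
    - [-8.5,8.9,-0.7]
    - [-8.5,8.9,-0.7]
    - [-8.5,8.9,-0.7]
    - [-8.5,8.9,-0.7]
  delta_rot:
    - [0,0,0.14]
    - [0,0,0.28]
    - [0,0,0.42]
    - [0,0,0.56]
    - [0,0,0.7]
    - [0,0,0.84]
    - [0,0,0.98]
    - [0,0,1.12]
    - [0,0,1.26]
    - [0,0,1.36]
  hand: [1,1,1,1,1,1,1,1,1,1]

```text
clock: 2.1
tool_pos: [0.5532, 0.0392, 0.2597]
eef_rot: [-0.0, 1.0, 0.004, -0.001]
ft_force: [0.0, 0.0, -0.6]
gripper_width: 0.007
gripper_force: 0.0
```

Run:
```python
from h import *; from bench import sense,snapshot; import pickle
st=sense(); s=snapshot("wrist"); pickle.dump((st,s),open("w1.pkl","wb"))
print(np.round(s["T_tool_cam"],3).tolist(),s["vfov"],s["cx"],s["cy"])
cv2.imwrite("pics/w1.png",s["pixels"][:,:,::-1]); to([.629,.0507,.14],-1.565,st)
W=wrist_z(s,pose(st)); x,y,z=W[...,0],W[...,1],W[...,2]; px=s["pixels"].astype(int)
near=(abs(x-.553)<.14)&(abs(y-.037)<.14)
fin=near&(z>.122)&(z<.14)&(np.hypot(x-.553,y-.037)<.05); print("fin",fin.sum(),rect(W[fin]),W[fin].mean(0).round(4))
box=near&(abs(z-.07)<.006); print("box",box.sum(),rect(W[box]),np.median(z[box]))
b=near&(px.max(-1)<70)&(z>.092)&(z<.108)&(x>.6); print("button",b.sum(),b.any() and (rect(W[b]),W[b].mean(0).round(4)))
```

```text
[[0.0, -0.959, -0.282, 0.082], [1.0, 0.0, 0.0, -0.0], [-0.0, -0.282, 0.959, -0.172], [0.0, 0.0, 0.0, 1.0]] 65.70646984690485 320.24117667361384 209.66684988174325
clock 2.10 pos [0.5532 0.0392 0.2597] yaw -1.563 q6 1.48 F [ 0.03  0.03 -0.65] M [ 0.034  0.154 -0.017] w 0.007
dp cm [ 7.6  -1.09 11.95] rotz 0.002 tilt [-0.0015  0.0002]
fin 787 (array([554.6,  34.8]), array([15. , 56.4]), np.float64(1.114)) [0.5559 0.0349 0.1307]
box 13643 (array([554.3,  34.8]), array([181.6, 180.7]), np.float64(1.208)) 0.0703479998748332
button 319 ((array([630.6,  49.1]), array([20.4, 20.2]), np.float64(0.008)), array([0.6308, 0.0487, 0.1003]))
```

View pics/w1.png

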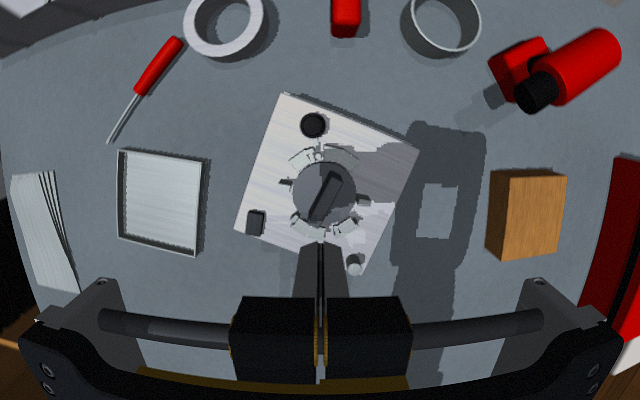

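Wrist view: the button is at (314,125), the fin at (325,195) and the closed fingertips at (320,243). Upright posts, probably the end stops, show at (285,181) and (363,200). I'll zoom in on the port.

Run:
```python
from h import *; import pickle
st,s=pickle.load(open("w1.pkl","rb"))
c=s["pixels"][105:255,230:420,::-1]; cv2.imwrite("pics/w1c.png",cv2.resize(c,None,fx=4,fy=4,interpolation=cv2.INTER_CUBIC))
W=wrist_z(s,pose(st)); C=np.array([.5545,.035])
d=W[...,:2]-C; r=np.hypot(d[...,0],d[...,1]); a=(np.arctan2(d[...,1],d[...,0])+.363+np.pi)%(2*np.pi)-np.pi
m=(r>.036)&(r<.062)&(W[...,2]>.078)
for k in np.arange(-3.1,3.14,.1):
    q=m&(abs(a-k)<=.05)
    if q.sum(): print("%.2f n%d rmin %.3f rmax %.3f zmax %.4f"%(k,q.sum(),r[q].min(),r[q].max(),W[q][:,2].max()))
```

```text
-3.10 n43 rmin 0.040 rmax 0.055 zmax 0.0965
-3.00 n48 rmin 0.040 rmax 0.054 zmax 0.0969
-2.90 n53 rmin 0.039 rmax 0.055 zmax 0.0972
-2.80 n58 rmin 0.036 rmax 0.056 zmax 0.0972
-2.70 n17 rmin 0.036 rmax 0.055 zmax 0.0960
-2.60 n2 rmin 0.036 rmax 0.037 zmax 0.0905
-2.50 n45 rmin 0.036 rmax 0.055 zmax 0.0964
-2.40 n54 rmin 0.039 rmax 0.054 zmax 0.0965
-2.30 n55 rmin 0.036 rmax 0.055 zmax 0.0972
-2.20 n58 rmin 0.038 rmax 0.054 zmax 0.0971
-2.10 n58 rmin 0.037 rmax 0.055 zmax 0.0971
-2.00 n63 rmin 0.038 rmax 0.055 zmax 0.0976
-1.90 n12 rmin 0.039 rmax 0.054 zmax 0.0964
-1.60 n1 rmin 0.036 rmax 0.036 zmax 0.0923
-1.50 n22 rmin 0.037 rmax 0.052 zmax 0.0996
-1.40 n58 rmin 0.039 rmax 0.052 zmax 0.1003
-1.30 n70 rmin 0.039 rmax 0.052 zmax 0.0995
-1.00 n1 rmin 0.036 rmax 0.036 zmax 0.0905
-0.90 n97 rmin 0.036 rmax 0.062 zmax 0.3930
-0.80 n1695 rmin 0.036 rmax 0.062 zmax 0.3934
-0.70 n1609 rmin 0.040 rmax 0.062 zmax 0.3934
-0.60 n1076 rmin 0.036 rmax 0.053 zmax 0.3912
-0.50 n481 rmin 0.036 rmax 0.051 zmax 0.3887
-0.40 n250 rmin 0.036 rmax 0.054 zmax 0.3687
-0.30 n77 rmin 0.036 rmax 0.055 zmax 0.
[... 691 characters left out ...]
zmax 0.3880
1.40 n1343 rmin 0.036 rmax 0.059 zmax 0.3900
1.50 n1923 rmin 0.036 rmax 0.062 zmax 0.3924
1.60 n936 rmin 0.036 rmax 0.062 zmax 0.3931
1.70 n100 rmin 0.038 rmax 0.060 zmax 0.3778
1.80 n54 rmin 0.039 rmax 0.053 zmax 0.1001
1.90 n3 rmin 0.040 rmax 0.048 zmax 0.0993
2.20 n2 rmin 0.036 rmax 0.037 zmax 0.0908
2.30 n1 rmin 0.036 rmax 0.036 zmax 0.0906
2.40 n2 rmin 0.036 rmax 0.036 zmax 0.0919
2.50 n2 rmin 0.036 rmax 0.037 zmax 0.0909
2.60 n33 rmin 0.040 rmax 0.051 zmax 0.0903
2.70 n57 rmin 0.036 rmax 0.055 zmax 0.0962
2.80 n63 rmin 0.037 rmax 0.056 zmax 0.0963
2.90 n62 rmin 0.037 rmax 0.054 zmax 0.0973
3.00 n48 rmin 0.039 rmax 0.054 zmax 0.0964
3.10 n48 rmin 0.040 rmax 0.056 zmax 0.0967
```

View pics/w1c.png

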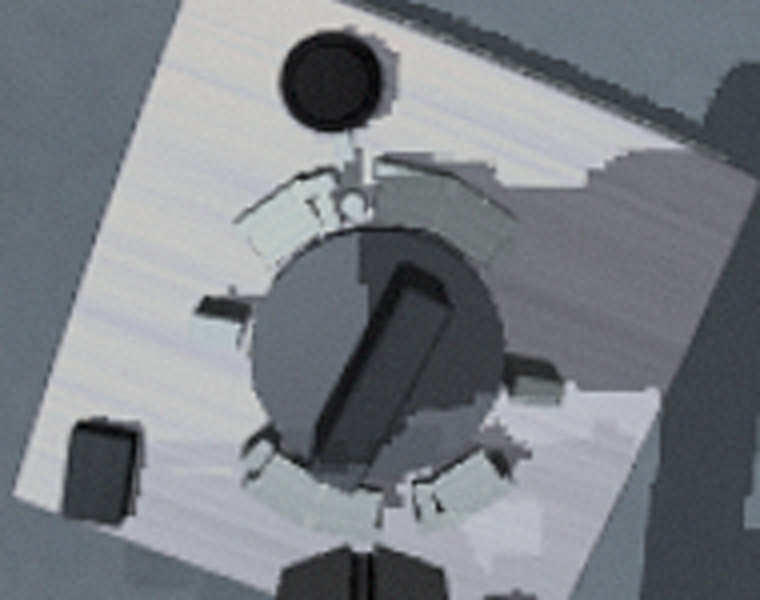

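```bash
python3 -c "
from h import *
to([.6305,.0496,.116],-1.565)"
```

```text
clock 2.15 pos [0.5532 0.0393 0.2597] yaw -1.565 q6 1.48 F [ 0.88  0.81 -0.95] M [ 0.024  0.137 -0.044] w 0.007
dp cm [ 7.75 -0.99 14.36] rotz -0.0 tilt [-0.0014  0.0001]
```

>>> step_arm:
  dp:
    - [2.6,-0.3,3]
    - [5.2,-0.6,6]
    - [7.75,-1,9]
    - [7.75,-1,11]
    - [7.75,-1,12.5]
    - [7.75,-1,13.5]
    - [7.75,-1,14]
    - [7.75,-1,14.3]
    - [7.75,-1,14.3]
    - [7.75,-1,14.3]
  delta_rot:
    - [0,0,0]
    - [0,0,0]
    - [0,0,0]
    - [0,0,0]
    - [0,0,0]
    - [0,0,0]
    - [0,0,0]
    - [0,0,0]
    - [0,0,0]
    - [0,0,0]
  hand: [1,1,1,1,1,1,1,1,1,1]

```text
clock: 3.15
tool_pos: [0.6317, 0.0504, 0.1188]
eef_rot: [0.0, 1.0, 0.006, 0.001]
ft_force: [-0.1, -0.4, 0.2]
gripper_width: 0.008
gripper_force: 0.0
```

Run:
```python
from h import *; from bench import sense,snapshot; import pickle
to([.6305,.0496,.108],-1.565)
st=sense(); s=snapshot("wrist"); pickle.dump((st,s),open("w2.pkl","wb"))
c=s["pixels"][60:340,160:480,::-1]; cv2.imwrite("pics/w2.png",cv2.resize(c,None,fx=2,fy=2))
```

```text
clock 3.15 pos [0.6317 0.0504 0.1188] yaw -1.558 q6 1.50 F [-0.13 -0.37  0.18] M [0.023 0.121 0.007] w 0.008
dp cm [-0.12  0.07  1.08] rotz 0.007 tilt [ 0.0022 -0.0002]
```

View pics/w2.png

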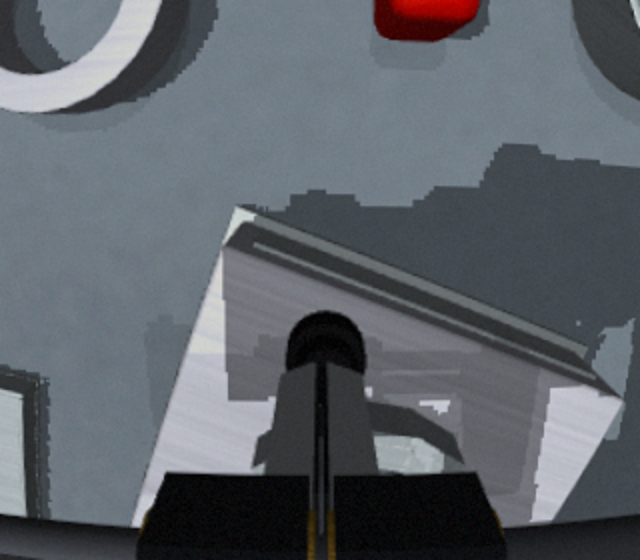

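The closed tips are over the button: seam at (320,365) in the crop, button centre at about (326,345). I'll descend slowly now.

>>> step_arm:
  dp:
    - [0,0,0.1]
    - [0,0,0.2]
    - [0,0,0.3]
    - [0,0,0.4]
    - [0,0,0.5]
    - [0,0,0.6]
    - [0,0,0.7]
    - [0,0,0.7]
    - [0,0,0.7]
    - [0,0,0.7]
  delta_rot:
    - [0,0,0]
    - [0,0,0]
    - [0,0,0]
    - [0,0,0]
    - [0,0,0]
    - [0,0,0]
    - [0,0,0]
    - [0,0,0]
    - [0,0,0]
    - [0,0,0]
  hand: [1,1,1,1,1,1,1,1,1,1]

```text
clock: 4.2
tool_pos: [0.631, 0.0504, 0.1105]
eef_rot: [0.0, 1.0, 0.006, 0.0]
ft_force: [1.1, 0.0, 0.6]
gripper_width: 0.006
gripper_force: 0.0
```

>>> step_arm:
  dp:
    - [0,0,0.05]
    - [0,0,0.1]
    - [0,0,0.15]
    - [0,0,0.2]
    - [0,0,0.25]
    - [0,0,0.3]
    - [0,0,0.35]
    - [0,0,0.4]
    - [0,0,0.45]
    - [0,0,0.5]
  delta_rot:
    - [0,0,0]
    - [0,0,0]
    - [0,0,0]
    - [0,0,0]
    - [0,0,0]
    - [0,0,0]
    - [0,0,0]
    - [0,0,0]
    - [0,0,0]
    - [0,0,0]
  hand: [1,1,1,1,1,1,1,1,1,1]

```text
clock: 5.2
tool_pos: [0.631, 0.0504, 0.1055]
eef_rot: [-0.0, 1.0, 0.006, 0.0]
ft_force: [-2.9, 1.3, 3.2]
gripper_width: 0.004
gripper_force: 1.9
```

>>> step_arm:
  dp:
    - [0,0,0.04]
    - [0,0,0.08]
    - [0,0,0.12]
    - [0,0,0.16]
    - [0,0,0.2]
    - [0,0,0.24]
    - [0,0,0.27]
    - [0,0,0.3]
    - [0,0,0.3]
    - [0,0,0.3]
  delta_rot:
    - [0,0,0]
    - [0,0,0]
    - [0,0,0]
    - [0,0,0]
    - [0,0,0]
    - [0,0,0]
    - [0,0,0]
    - [0,0,0]
    - [0,0,0]
    - [0,0,0]
  hand: [1,1,1,1,1,1,1,1,1,1]

```text
clock: 6.2
tool_pos: [0.631, 0.0505, 0.1024]
eef_rot: [0.0, 1.0, 0.006, 0.0]
ft_force: [-0.9, -0.1, 2.7]
gripper_width: 0.001
gripper_force: 1.6
```

>>> step_arm:
  dp:
    - [0,0,0.01]
    - [0,0,0.02]
    - [0,0,0.03]
    - [0,0,0.04]
    - [0,0,0.05]
    - [0,0,0.06]
    - [0,0,0.07]
    - [0,0,0.08]
    - [0,0,0.08]
    - [0,0,0.08]
  delta_rot:
    - [0,0,0]
    - [0,0,0]
    - [0,0,0]
    - [0,0,0]
    - [0,0,0]
    - [0,0,0]
    - [0,0,0]
    - [0,0,0]
    - [0,0,0]
    - [0,0,0]
  hand: [1,1,1,1,1,1,1,1,1,1]

```text
clock: 7.2
tool_pos: [0.631, 0.0504, 0.1016]
eef_rot: [-0.0, 1.0, 0.006, 0.0]
ft_force: [-1.1, -1.3, 4.3]
gripper_width: 0.003
gripper_force: 1.8
```

>>> step_arm:
  dp:
    - [0,0,0.01]
    - [0,0,0.01]
    - [0,0,0.02]
    - [0,0,0.02]
    - [0,0,0.03]
    - [0,0,0.03]
    - [0,0,0.04]
    - [0,0,0.04]
    - [0,0,0.04]
    - [0,0,0.04]
  delta_rot:
    - [0,0,0]
    - [0,0,0]
    - [0,0,0]
    - [0,0,0]
    - [0,0,0]
    - [0,0,0]
    - [0,0,0]
    - [0,0,0]
    - [0,0,0]
    - [0,0,0]
  hand: [1,1,1,1,1,1,1,1,1,1]

```text
clock: 8.2
tool_pos: [0.631, 0.0505, 0.1013]
eef_rot: [-0.0, 1.0, 0.006, 0.0]
ft_force: [-0.7, -0.2, 3.6]
gripper_width: 0.002
gripper_force: 1.8
```

>>> step_arm:
  dp:
    - [0,0,0.01]
    - [0,0,0.01]
    - [0,0,0.02]
    - [0,0,0.02]
    - [0,0,0.03]
    - [0,0,0.03]
    - [0,0,0.04]
    - [0,0,0.04]
    - [0,0,0.04]
    - [0,0,0.04]
  delta_rot:
    - [0,0,0]
    - [0,0,0]
    - [0,0,0]
    - [0,0,0]
    - [0,0,0]
    - [0,0,0]
    - [0,0,0]
    - [0,0,0]
    - [0,0,0]
    - [0,0,0]
  hand: [1,1,1,1,1,1,1,1,1,1]

```text
clock: 9.2
tool_pos: [0.631, 0.0504, 0.1008]
eef_rot: [0.0, 1.0, 0.006, -0.0]
ft_force: [-1.0, 0.2, 4.0]
gripper_width: 0.005
gripper_force: 1.8
```

>>> step_arm:
  dp:
    - [0,0,0.01]
    - [0,0,0.01]
    - [0,0,0.02]
    - [0,0,0.02]
    - [0,0,0.03]
    - [0,0,0.03]
    - [0,0,0.04]
    - [0,0,0.04]
    - [0,0,0.04]
    - [0,0,0.04]
  delta_rot:
    - [0,0,0]
    - [0,0,0]
    - [0,0,0]
    - [0,0,0]
    - [0,0,0]
    - [0,0,0]
    - [0,0,0]
    - [0,0,0]
    - [0,0,0]
    - [0,0,0]
  hand: [1,1,1,1,1,1,1,1,1,1]

```text
clock: 10.2
tool_pos: [0.631, 0.0504, 0.1008]
eef_rot: [0.0, 1.0, 0.006, 0.0]
ft_force: [-2.0, 0.1, 5.7]
gripper_width: 0.003
gripper_force: 2.8
```

>>> step_arm:
  dp:
    - [0,0,0.01]
    - [0,0,0.01]
    - [0,0,0.02]
    - [0,0,0.02]
    - [0,0,0.02]
    - [0,0,0.03]
    - [0,0,0.03]
    - [0,0,0.03]
    - [0,0,0.03]
    - [0,0,0.03]
  delta_rot:
    - [0,0,0]
    - [0,0,0]
    - [0,0,0]
    - [0,0,0]
    - [0,0,0]
    - [0,0,0]
    - [0,0,0]
    - [0,0,0]
    - [0,0,0]
    - [0,0,0]
  hand: [1,1,1,1,1,1,1,1,1,1]

```text
clock: 11.2
tool_pos: [0.631, 0.0505, 0.1008]
eef_rot: [0.0, 1.0, 0.006, 0.0]
ft_force: [-2.7, 0.2, 7.1]
gripper_width: 0.007
gripper_force: 3.4
```

The hard end is reached at z = 0.1008, as predicted, with 7 N. Next I'll rise and go over the cap.

>>> step_arm:
  dp:
    - [0,0,-2]
    - [0,0,-4.5]
    - [-1,0.2,-6.2]
    - [-3,0.6,-6.2]
    - [-5.5,1,-6.2]
    - [-7.74,1.35,-6.2]
    - [-7.74,1.35,-6.2]
    - [-7.74,1.35,-6.2]
    - [-7.74,1.35,-6.2]
    - [-7.74,1.35,-6.2]
  delta_rot:
    - [0,0,0]
    - [0,0,0]
    - [0,0,0.12]
    - [0,0,0.24]
    - [0,0,0.36]
    - [0,0,0.468]
    - [0,0,0.468]
    - [0,0,0.468]
    - [0,0,0.468]
    - [0,0,0.468]
  hand: [1,1,0,0,0,0,0,0,0,0]
  squeeze: 15

```text
clock: 12.2
tool_pos: [0.5547, 0.036, 0.162]
eef_rot: [-0.0, 0.974, -0.225, 0.0]
ft_force: [0.5, -0.9, -0.9]
gripper_width: 0.5
gripper_force: 0.0
```

Run:
```python
from h import *; from bench import sense,snapshot; import pickle
to([.5538,.036,.108],-2.026)
st=sense(); s=snapshot("wrist"); pickle.dump((st,s),open("w3.pkl","wb"))
W=wrist_z(s,pose(st)); x,y,z=W[...,0],W[...,1],W[...,2]; px=s["pixels"].astype(int)
near=(abs(x-.553)<.14)&(abs(y-.037)<.14)
fin=near&(z>.124)&(z<.137)&(np.hypot(x-.554,y-.036)<.04); print("fin",fin.sum(),rect(W[fin]),W[fin].mean(0).round(4))
c=s["pixels"][100:400,160:480,::-1]; cv2.imwrite("pics/w3.png",cv2.resize(c,None,fx=2,fy=2)[:600])
```

```text
clock 12.20 pos [0.5547 0.036  0.162 ] yaw -2.025 q6 1.93 F [ 0.48 -0.89 -0.92] M [0.051 0.124 0.051] w 0.500
dp cm [-0.08  0.04  5.4 ] rotz 0.001 tilt [ 0.0005 -0.    ]
fin 1506 (array([554.5,  34.8]), array([14.1, 56.2]), np.float64(1.109)) [0.5565 0.034  0.1309]
```

View pics/w3.png

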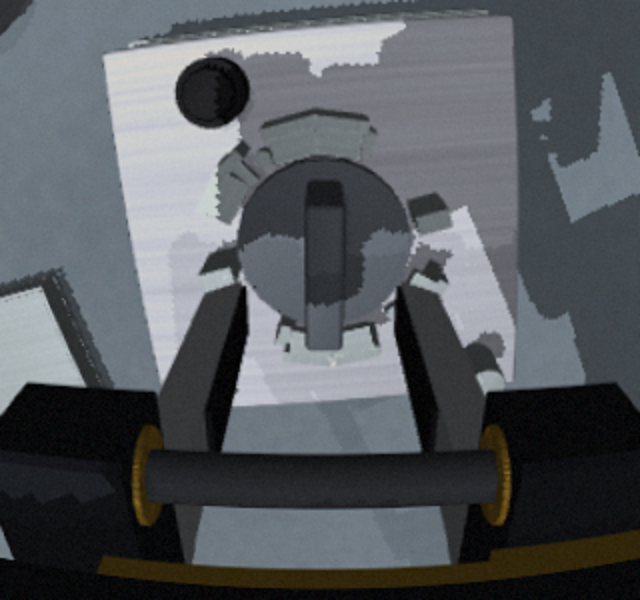

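The fin at (325,265) is parallel to the fingers, whose tips are at (246,290) and (397,290), and it sits centred to about 1 mm. I'll lower and then close gently.

>>> step_arm:
  dp:
    - [-0.04,0.03,1]
    - [-0.04,0.03,2]
    - [-0.04,0.03,3]
    - [-0.04,0.03,4]
    - [-0.04,0.03,4.8]
    - [-0.04,0.03,5.2]
    - [-0.04,0.03,5.4]
    - [-0.04,0.03,5.4]
    - [-0.04,0.03,5.4]
    - [-0.04,0.03,5.4]
  delta_rot:
    - [0,0,0]
    - [0,0,0]
    - [0,0,0]
    - [0,0,0]
    - [0,0,0]
    - [0,0,0]
    - [0,0,0]
    - [0,0,0]
    - [0,0,0]
    - [0,0,0]
  hand: [0,0,0,0,0,0,0,0,0,0]

```text
clock: 13.25
tool_pos: [0.5537, 0.0358, 0.1087]
eef_rot: [-0.0, 0.974, -0.226, 0.001]
ft_force: [0.2, -0.6, -0.2]
gripper_width: 0.501
gripper_force: 0.0
```

>>> step_arm:
  dp:
    - [0,0,0]
    - [0,0,0]
    - [0,0,0]
    - [0,0,0]
    - [0,0,0]
    - [0,0,0]
    - [0,0,0]
    - [0,0,0]
    - [0,0,0]
    - [0,0,0]
  delta_rot:
    - [0,0,0]
    - [0,0,0]
    - [0,0,0]
    - [0,0,0]
    - [0,0,0]
    - [0,0,0]
    - [0,0,0]
    - [0,0,0]
    - [0,0,0]
    - [0,0,0]
  hand: [0.2,0.4,0.5,0.6,0.7,0.8,0.9,1,1,1]
  squeeze: 15

```text
clock: 14.25
tool_pos: [0.5532, 0.0357, 0.1082]
eef_rot: [0.0, 0.974, -0.226, -0.0]
ft_force: [-1.1, -1.5, 1.0]
gripper_width: 0.148
gripper_force: 15.0
```

```bash
python3 -c "
from h import *
to([.5538,.036,.108],-2.03)"
```

```text
clock 14.25 pos [0.5532 0.0357 0.1082] yaw -2.026 q6 1.93 F [-1.09 -1.47  0.99] M [-0.181  0.306  0.007] w 0.148
dp cm [ 0.04 -0.05  0.02] rotz 0.004 tilt [-0.0002 -0.0002]
```

>>> step_arm:
  dp:
    - [0,0,0]
    - [0,0,0]
    - [0,0,0]
    - [0,0,0]
    - [0,0,0]
    - [0,0,0]
    - [0,0,0]
    - [0,0,0]
    - [0,0,0]
    - [0,0,0]
  delta_rot:
    - [0,0,-0.05]
    - [0,0,-0.1]
    - [0,0,-0.15]
    - [0,0,-0.2]
    - [0,0,-0.25]
    - [0,0,-0.3]
    - [0,0,-0.35]
    - [0,0,-0.4]
    - [0,0,-0.45]
    - [0,0,-0.5]
  hand: [1,1,1,1,1,1,1,1,1,1]

```text
clock: 15.25
tool_pos: [0.5534, 0.0361, 0.1082]
eef_rot: [-0.0, 1.0, 0.023, 0.0]
ft_force: [0.2, 0.1, 0.3]
gripper_width: 0.148
gripper_force: 15.0
```

```bash
python3 -c "
from h import *
to([.5532,.0357,.1082],-.89-1.571+.455+.0)"
```

```text
clock 15.25 pos [0.5534 0.0361 0.1082] yaw -1.524 q6 1.43 F [0.16 0.14 0.31] M [ 0.034  0.222 -0.087] w 0.148
dp cm [-0.02  0.03 -0.  ] rotz 0.482 tilt [0.0003 0.0004]
```

>>> step_arm:
  dp:
    - [0,0,0]
    - [0,0,0]
    - [0,0,0]
    - [0,0,0]
    - [0,0,0]
    - [0,0,0]
    - [0,0,0]
    - [0,0,0]
    - [0,0,0]
    - [0,0,0]
  delta_rot:
    - [0,0,-0.06]
    - [0,0,-0.12]
    - [0,0,-0.18]
    - [0,0,-0.24]
    - [0,0,-0.3]
    - [0,0,-0.36]
    - [0,0,-0.42]
    - [0,0,-0.48]
    - [0,0,-0.54]
    - [0,0,-0.58]
  hand: [1,1,1,1,1,1,1,1,1,1]

```text
clock: 16.25
tool_pos: [0.5535, 0.0359, 0.1082]
eef_rot: [0.0, 0.951, 0.308, 0.0]
ft_force: [-0.1, 0.5, -0.3]
gripper_width: 0.148
gripper_force: 15.0
```

```bash
cat >> h.py <<'E'
def rel():
    from bench import sense
    st=sense(); y=pose(st)[:3,1]; print("rel %.3f"%(np.arctan2(y[1],y[0])+np.pi/2+.363),"t %.2f"%st["clock"],np.round(st["tool_pos"],4),"F",np.round(st["ft_force"],1),"M",np.round(st["wrist_torque"],3),"q6 %.2f"%st["q"][5])
E
python3 -c "
from h import *; rel()"
```

```text
rel 0.990 t 16.25 [0.5535 0.0359 0.1082] F [-0.1  0.5 -0.3] M [-0.137  0.136 -0.07 ] q6 0.85
```

>>> step_arm:
  dp:
    - [0,0,0]
    - [0,0,0]
    - [0,0,0]
    - [0,0,0]
    - [0,0,0]
    - [0,0,0]
    - [0,0,0]
    - [0,0,0]
    - [0,0,0]
    - [0,0,0]
  delta_rot:
    - [0,0,-0.01]
    - [0,0,-0.02]
    - [0,0,-0.03]
    - [0,0,-0.04]
    - [0,0,-0.05]
    - [0,0,-0.06]
    - [0,0,-0.07]
    - [0,0,-0.08]
    - [0,0,-0.08]
    - [0,0,-0.08]
  hand: [1,1,1,1,1,1,1,1,1,1]

```text
clock: 17.25
tool_pos: [0.5533, 0.0358, 0.1082]
eef_rot: [0.0, 0.939, 0.345, 0.0]
ft_force: [-0.0, -0.8, -0.5]
gripper_width: 0.144
gripper_force: 15.0
```

```bash
python3 -c "
from h import *; rel()"
```

```text
rel 1.068 t 17.25 [0.5533 0.0358 0.1082] F [-0.  -0.8 -0.5] M [-0.121  0.008 -0.067] q6 0.77
```

>>> step_arm:
  dp:
    - [0,0,0]
    - [0,0,0]
    - [0,0,0]
    - [0,0,0]
    - [0,0,0]
    - [0,0,0]
    - [0,0,0]
    - [0,0,0]
    - [0,0,0]
    - [0,0,0]
  delta_rot:
    - [0,0,-0.01]
    - [0,0,-0.02]
    - [0,0,-0.03]
    - [0,0,-0.04]
    - [0,0,-0.05]
    - [0,0,-0.06]
    - [0,0,-0.07]
    - [0,0,-0.08]
    - [0,0,-0.08]
    - [0,0,-0.08]
  hand: [1,1,1,1,1,1,1,1,1,1]

```text
clock: 18.25
tool_pos: [0.5532, 0.0358, 0.1081]
eef_rot: [0.0, 0.924, 0.382, -0.0]
ft_force: [0.3, -0.5, 1.1]
gripper_width: 0.148
gripper_force: 15.0
```

```bash
python3 -c "
from h import *; rel()"
```

```text
rel 1.148 t 18.25 [0.5532 0.0358 0.1081] F [ 0.3 -0.5  1.1] M [-0.272  0.079 -0.039] q6 0.69
```

>>> step_arm:
  dp:
    - [0,0,0]
    - [0,0,0]
    - [0,0,0]
    - [0,0,0]
    - [0,0,0]
    - [0,0,0]
    - [0,0,0]
    - [0,0,0]
    - [0,0,0]
    - [0,0,0]
  delta_rot:
    - [0,0,-0.01]
    - [0,0,-0.02]
    - [0,0,-0.03]
    - [0,0,-0.04]
    - [0,0,-0.05]
    - [0,0,-0.06]
    - [0,0,-0.06]
    - [0,0,-0.06]
    - [0,0,-0.06]
    - [0,0,-0.06]
  hand: [1,1,1,1,1,1,1,1,1,1]

```text
clock: 19.25
tool_pos: [0.5533, 0.0358, 0.1082]
eef_rot: [0.0, 0.912, 0.41, 0.0]
ft_force: [1.6, -1.1, -0.3]
gripper_width: 0.15
gripper_force: 15.0
```

```bash
python3 -c "
from h import *; rel()"
```

```text
rel 1.208 t 19.25 [0.5533 0.0358 0.1082] F [ 1.6 -1.1 -0.3] M [-0.448 -0.029 -0.031] q6 0.63
```

>>> step_arm:
  dp:
    - [0,0,0]
    - [0,0,0]
    - [0,0,0]
    - [0,0,0]
    - [0,0,0]
    - [0,0,0]
    - [0,0,0]
    - [0,0,0]
    - [0,0,0]
    - [0,0,0]
  delta_rot:
    - [0,0,-0.01]
    - [0,0,-0.02]
    - [0,0,-0.03]
    - [0,0,-0.04]
    - [0,0,-0.05]
    - [0,0,-0.05]
    - [0,0,-0.05]
    - [0,0,-0.05]
    - [0,0,-0.05]
    - [0,0,-0.05]
  hand: [1,1,1,1,1,1,1,1,1,1]

```text
clock: 20.25
tool_pos: [0.5534, 0.0358, 0.1082]
eef_rot: [0.0, 0.902, 0.433, 0.0]
ft_force: [0.7, -2.9, -0.4]
gripper_width: 0.15
gripper_force: 15.0
```

```bash
python3 -c "
from h import *; rel()"
```

```text
rel 1.258 t 20.25 [0.5534 0.0358 0.1082] F [ 0.7 -2.9 -0.4] M [-0.537 -0.138 -0.013] q6 0.58
```

>>> step_arm:
  dp:
    - [-0.02,0.04,0]
    - [-0.04,0.08,0]
    - [-0.04,0.08,0]
    - [-0.04,0.08,0]
    - [-0.04,0.08,0]
    - [-0.04,0.08,0]
    - [-0.04,0.08,0]
    - [-0.04,0.08,0]
    - [-0.04,0.08,0]
    - [-0.04,0.08,0]
  delta_rot:
    - [0,0,0]
    - [0,0,-0.01]
    - [0,0,-0.02]
    - [0,0,-0.03]
    - [0,0,-0.04]
    - [0,0,-0.05]
    - [0,0,-0.05]
    - [0,0,-0.05]
    - [0,0,-0.05]
    - [0,0,-0.05]
  hand: [1,1,1,1,1,1,1,1,1,1]

```text
clock: 21.25
tool_pos: [0.5534, 0.0354, 0.1081]
eef_rot: [-0.0, 0.89, 0.455, -0.0]
ft_force: [-1.4, 2.7, 2.6]
gripper_width: 0.154
gripper_force: 15.0
```

```bash
python3 -c "
from h import *; rel()"
```

```text
rel 1.308 t 21.25 [0.5534 0.0354 0.1081] F [-1.4  2.7  2.6] M [ 0.411  0.427 -0.021] q6 0.53
```

>>> step_arm:
  dp:
    - [0.01,-0.02,0]
    - [0.02,-0.04,0]
    - [0.02,-0.04,0]
    - [0.02,-0.04,0]
    - [0.02,-0.04,0]
    - [0.02,-0.04,0]
    - [0.02,-0.04,0]
    - [0.02,-0.04,0]
    - [0.02,-0.04,0]
    - [0.02,-0.04,0]
  delta_rot:
    - [0,0,0]
    - [0,0,-0.01]
    - [0,0,-0.02]
    - [0,0,-0.03]
    - [0,0,-0.04]
    - [0,0,-0.04]
    - [0,0,-0.04]
    - [0,0,-0.04]
    - [0,0,-0.04]
    - [0,0,-0.04]
  hand: [1,1,1,1,1,1,1,1,1,1]

```text
clock: 22.25
tool_pos: [0.5536, 0.0352, 0.1082]
eef_rot: [0.0, 0.881, 0.473, 0.0]
ft_force: [0.5, -1.3, 2.1]
gripper_width: 0.146
gripper_force: 15.0
```

Run:
```python
from h import *; from bench import sense,snapshot; import pickle
rel(); st=sense(); s=snapshot("wrist"); pickle.dump((st,s),open("w4.pkl","wb")); rel()
c=s["pixels"][100:400,160:480,::-1]; cv2.imwrite("pics/w4.png",cv2.resize(c,None,fx=2,fy=2)[:600])
W=wrist_z(s,pose(st)); x,y,z=W[...,0],W[...,1],W[...,2]
fin=(z>.120)&(z<.14)&(np.hypot(x-.554,y-.036)<.034); print("fin",fin.sum(),rect(W[fin]),np.median(z[fin]))
```

```text
rel 1.348 t 22.25 [0.5536 0.0352 0.1082] F [ 0.5 -1.3  2.1] M [-0.144  0.148  0.053] q6 0.49
rel 1.348 t 22.30 [0.5536 0.0352 0.1082] F [-0.4 -0.7  2.1] M [-0.174  0.122 -0.04 ] q6 0.49
fin 3166 (array([552.7,  38.5]), array([56.2, 35.8]), np.float64(0.616)) 0.13115752658967955
```

View pics/w4.png

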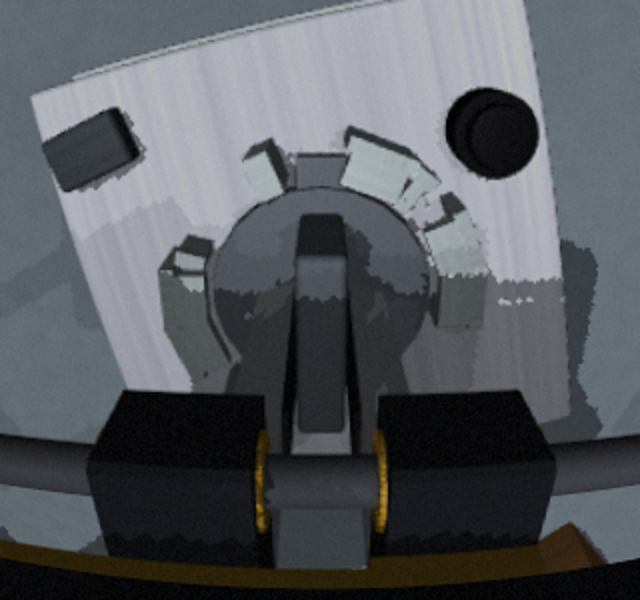

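The crop shows the lug at (290–350,172), clear of the claw at (347,150) and a millimetre or two short of the stop post at (268,168). I'll continue in small steps.

>>> step_arm:
  dp:
    - [0,0,0]
    - [0,0,0]
    - [0,0,0]
    - [0,0,0]
    - [0,0,0]
    - [0,0,0]
    - [0,0,0]
    - [0,0,0]
    - [0,0,0]
    - [0,0,0]
  delta_rot:
    - [0,0,-0.005]
    - [0,0,-0.01]
    - [0,0,-0.015]
    - [0,0,-0.02]
    - [0,0,-0.02]
    - [0,0,-0.02]
    - [0,0,-0.02]
    - [0,0,-0.02]
    - [0,0,-0.02]
    - [0,0,-0.02]
  hand: [1,1,1,1,1,1,1,1,1,1]

```text
clock: 23.3
tool_pos: [0.5535, 0.0353, 0.1082]
eef_rot: [0.0, 0.876, 0.482, 0.0]
ft_force: [0.3, -2.9, 2.1]
gripper_width: 0.148
gripper_force: 15.0
```

```bash
python3 -c "
from h import *; rel()"
```

```text
rel 1.368 t 23.30 [0.5535 0.0353 0.1082] F [ 0.3 -2.9  2.1] M [-0.385  0.02  -0.037] q6 0.47
```

>>> step_arm:
  dp:
    - [0,0,0]
    - [0,0,0]
    - [0,0,0]
    - [0,0,0]
    - [0,0,0]
    - [0,0,0]
    - [0,0,0]
    - [0,0,0]
    - [0,0,0]
    - [0,0,0]
  delta_rot:
    - [0,0,-0.005]
    - [0,0,-0.01]
    - [0,0,-0.015]
    - [0,0,-0.02]
    - [0,0,-0.02]
    - [0,0,-0.02]
    - [0,0,-0.02]
    - [0,0,-0.02]
    - [0,0,-0.02]
    - [0,0,-0.02]
  hand: [1,1,1,1,1,1,1,1,1,1]

```text
clock: 24.3
tool_pos: [0.5534, 0.0356, 0.1082]
eef_rot: [-0.0, 0.872, 0.49, 0.0]
ft_force: [-0.4, -0.4, 3.3]
gripper_width: 0.146
gripper_force: 15.0
```

```bash
python3 -c "
from h import *; rel()"
```

```text
rel 1.388 t 24.30 [0.5534 0.0356 0.1082] F [-0.4 -0.4  3.3] M [-0.153  0.074  0.04 ] q6 0.45
```

>>> step_arm:
  dp:
    - [0,0,0]
    - [0,0,0]
    - [0,0,0]
    - [0,0,0]
    - [0,0,0]
    - [0,0,0]
    - [0,0,0]
    - [0,0,0]
    - [0,0,0]
    - [0,0,0]
  delta_rot:
    - [0,0,-0.005]
    - [0,0,-0.01]
    - [0,0,-0.015]
    - [0,0,-0.02]
    - [0,0,-0.02]
    - [0,0,-0.02]
    - [0,0,-0.02]
    - [0,0,-0.02]
    - [0,0,-0.02]
    - [0,0,-0.02]
  hand: [1,1,1,1,1,1,1,1,1,1]

```text
clock: 25.3
tool_pos: [0.5534, 0.0355, 0.1082]
eef_rot: [-0.0, 0.867, 0.499, 0.0]
ft_force: [-1.0, 0.5, 3.4]
gripper_width: 0.146
gripper_force: 15.0
```

```bash
python3 -c "
from h import *; rel()"
```

```text
rel 1.408 t 25.30 [0.5534 0.0355 0.1082] F [-1.   0.5  3.4] M [0.09  0.093 0.002] q6 0.43
```

>>> step_arm:
  dp:
    - [0,0,0]
    - [0,0,0]
    - [0,0,0]
    - [0,0,0]
    - [0,0,0]
    - [0,0,0]
    - [0,0,0]
    - [0,0,0]
    - [0,0,0]
    - [0,0,0]
  delta_rot:
    - [0,0,-0.005]
    - [0,0,-0.01]
    - [0,0,-0.015]
    - [0,0,-0.02]
    - [0,0,-0.02]
    - [0,0,-0.02]
    - [0,0,-0.02]
    - [0,0,-0.02]
    - [0,0,-0.02]
    - [0,0,-0.02]
  hand: [1,1,1,1,1,1,1,1,1,1]

```text
clock: 26.3
tool_pos: [0.5534, 0.0354, 0.1082]
eef_rot: [0.0, 0.862, 0.508, -0.0]
ft_force: [0.1, 0.8, 2.6]
gripper_width: 0.148
gripper_force: 15.0
```

```bash
python3 -c "
from h import *; rel()"
```

```text
rel 1.428 t 26.30 [0.5534 0.0354 0.1082] F [0.1 0.8 2.6] M [ 0.081  0.098 -0.104] q6 0.41
```

>>> step_arm:
  dp:
    - [0,0,0]
    - [0,0,0]
    - [0,0,0]
    - [0,0,0]
    - [0,0,0]
    - [0,0,0]
    - [0,0,0]
    - [0,0,0]
    - [0,0,0]
    - [0,0,0]
  delta_rot:
    - [0,0,-0.005]
    - [0,0,-0.01]
    - [0,0,-0.01]
    - [0,0,-0.01]
    - [0,0,-0.01]
    - [0,0,-0.01]
    - [0,0,-0.01]
    - [0,0,-0.01]
    - [0,0,-0.01]
    - [0,0,-0.01]
  hand: [1,1,1,1,1,1,1,1,1,1]

```text
clock: 27.3
tool_pos: [0.5535, 0.0354, 0.1082]
eef_rot: [0.0, 0.859, 0.512, 0.0]
ft_force: [0.1, 0.1, 2.9]
gripper_width: 0.15
gripper_force: 15.0
```

```bash
python3 -c "
from h import *; rel()"
```

```text
rel 1.438 t 27.30 [0.5535 0.0354 0.1082] F [0.1 0.1 2.9] M [ 0.009  0.046 -0.086] q6 0.40
```

>>> step_arm:
  dp:
    - [0,0,0]
    - [0,0,0]
    - [0,0,0]
    - [0,0,0]
    - [0,0,0]
    - [0,0,0]
    - [0,0,0]
    - [0,0,0]
    - [0,0,0]
    - [0,0,0]
  delta_rot:
    - [0,0,-0.005]
    - [0,0,-0.01]
    - [0,0,-0.01]
    - [0,0,-0.01]
    - [0,0,-0.01]
    - [0,0,-0.01]
    - [0,0,-0.01]
    - [0,0,-0.01]
    - [0,0,-0.01]
    - [0,0,-0.01]
  hand: [1,1,1,1,1,1,1,1,1,1]

```text
clock: 28.3
tool_pos: [0.5537, 0.0354, 0.1083]
eef_rot: [0.0, 0.856, 0.516, 0.0]
ft_force: [2.4, -0.7, 2.8]
gripper_width: 0.149
gripper_force: 15.0
```

```bash
python3 -c "
from h import *; rel()"
```

```text
rel 1.448 t 28.30 [0.5537 0.0354 0.1083] F [ 2.4 -0.7  2.8] M [-0.226 -0.396 -0.144] q6 0.39
```

>>> step_arm:
  dp:
    - [0,0,0]
    - [0,0,0]
    - [0,0,0]
    - [0,0,0]
    - [0,0,0]
    - [0,0,0]
    - [0,0,0]
    - [0,0,0]
    - [0,0,0]
    - [0,0,0]
  delta_rot:
    - [0,0,-0.005]
    - [0,0,-0.01]
    - [0,0,-0.01]
    - [0,0,-0.01]
    - [0,0,-0.01]
    - [0,0,-0.01]
    - [0,0,-0.01]
    - [0,0,-0.01]
    - [0,0,-0.01]
    - [0,0,-0.01]
  hand: [1,1,1,1,1,1,1,1,1,1]

```text
clock: 29.3
tool_pos: [0.5538, 0.0354, 0.1083]
eef_rot: [0.0, 0.854, 0.52, 0.0]
ft_force: [5.0, -0.8, 1.6]
gripper_width: 0.149
gripper_force: 15.0
```

```bash
python3 -c "
from h import *; rel()"
```

```text
rel 1.458 t 29.30 [0.5538 0.0354 0.1083] F [ 5.  -0.8  1.6] M [-0.237 -0.805 -0.24 ] q6 0.38
```

The torque is 0.24 N m, so the cap is at its stop. I'll ease back a hair and lift straight up.

>>> step_arm:
  dp:
    - [0,0,0]
    - [0,0,0]
    - [0,0,-0.1]
    - [0,0,-0.2]
    - [0,0,-0.35]
    - [0,0,-0.5]
    - [0,0,-0.7]
    - [0,0,-0.9]
    - [0,0,-1.1]
    - [0,0,-1.3]
  delta_rot:
    - [0,0,0.006]
    - [0,0,0.012]
    - [0,0,0.012]
    - [0,0,0.012]
    - [0,0,0.012]
    - [0,0,0.012]
    - [0,0,0.012]
    - [0,0,0.012]
    - [0,0,0.012]
    - [0,0,0.012]
  hand: [1,1,1,1,1,1,1,1,1,1]

```text
clock: 30.3
tool_pos: [0.5526, 0.0347, 0.1196]
eef_rot: [0.0, 0.857, 0.515, -0.001]
ft_force: [5.9, -2.7, -3.2]
gripper_width: 0.147
gripper_force: 15.0
```

```bash
python3 -c "
from h import *; rel()"
```

```text
rel 1.446 t 30.30 [0.5526 0.0347 0.1196] F [ 5.9 -2.7 -3.2] M [-0.66  -0.865 -0.185] q6 0.40
```

>>> step_arm:
  dp:
    - [0,0.05,0]
    - [0.01,0.07,0]
    - [0.01,0.07,-0.2]
    - [0.01,0.07,-0.4]
    - [0.01,0.07,-0.7]
    - [0.01,0.07,-1]
    - [0.01,0.07,-1.5]
    - [0.01,0.07,-2.2]
    - [0.01,0.07,-3]
    - [0.01,0.07,-3.8]
  delta_rot:
    - [0,0,0.01]
    - [0,0,0.015]
    - [0,0,0.015]
    - [0,0,0.015]
    - [0,0,0.015]
    - [0,0,0.015]
    - [0,0,0.015]
    - [0,0,0.015]
    - [0,0,0.015]
    - [0,0,0.015]
  hand: [1,1,1,1,1,1,1,1,1,1]

```text
clock: 31.3
tool_pos: [0.5542, 0.0352, 0.1601]
eef_rot: [0.0, 0.861, 0.509, 0.0]
ft_force: [-0.3, -0.1, -1.9]
gripper_width: 0.146
gripper_force: 15.0
```

```bash
python3 -c "
from h import *; rel(); to([.521,.2935,.165],-.5)"
```

```text
rel 1.431 t 31.30 [0.5542 0.0352 0.1601] F [-0.3 -0.1 -1.9] M [-0.072  0.095  0.012] q6 0.41
clock 31.30 pos [0.5542 0.0352 0.1601] yaw -0.503 q6 0.41 F [-0.33 -0.06 -1.91] M [-0.072  0.095  0.012] w 0.146
dp cm [ 21.03 -15.36  -0.49] rotz -0.003 tilt [ 0.0005 -0.    ]
```

>>> step_arm:
  dp:
    - [1.3,-1,-0.5]
    - [4,-3,-0.5]
    - [7,-5.1,-0.5]
    - [10,-7.3,-0.5]
    - [13,-9.5,-0.5]
    - [16,-11.7,-0.5]
    - [18.6,-13.6,-0.5]
    - [20.2,-14.8,-0.5]
    - [20.9,-15.3,-0.5]
    - [21,-15.4,-0.5]
  delta_rot:
    - [0,0,0]
    - [0,0,0]
    - [0,0,0]
    - [0,0,0]
    - [0,0,0]
    - [0,0,0]
    - [0,0,0]
    - [0,0,0]
    - [0,0,0]
    - [0,0,0]
  hand: [1,1,1,1,1,1,1,1,1,1]

```text
clock: 32.3
tool_pos: [0.5197, 0.2948, 0.1642]
eef_rot: [-0.0, 0.86, 0.51, -0.0]
ft_force: [0.4, -0.6, -2.0]
gripper_width: 0.147
gripper_force: 15.0
```

Run:
```python
from h import *; from bench import sense,snapshot
to([.521,.2935,.0385],-.5)
s=snapshot("wrist"); cv2.imwrite("pics/w5.png",s["pixels"][:,:,::-1])
```

```text
clock 32.30 pos [0.5197 0.2948 0.1642] yaw -0.501 q6 0.87 F [ 0.35 -0.62 -1.98] M [-0.1    0.069  0.019] w 0.147
dp cm [-0.05  0.18 12.57] rotz -0.001 tilt [-0.0001  0.    ]
```

View pics/w5.png

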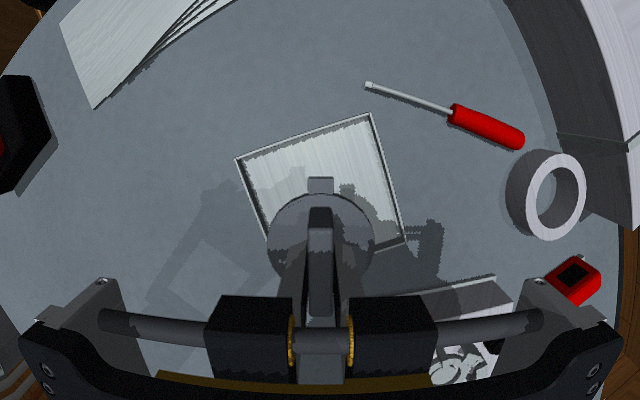

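The cap hangs level at (320,240), above the tray with corners (237,160), (370,113) and (405,242). I'll lower it.

>>> step_arm:
  dp:
    - [0,0.1,1.5]
    - [0,0.1,3.5]
    - [0,0.1,5.5]
    - [0,0.1,7.5]
    - [0,0.1,9]
    - [0,0.1,10]
    - [0,0.1,10.8]
    - [0,0.1,11.4]
    - [0,0.1,11.8]
    - [0,0.1,12]
  delta_rot:
    - [0,0,0]
    - [0,0,0]
    - [0,0,0]
    - [0,0,0]
    - [0,0,0]
    - [0,0,0]
    - [0,0,0]
    - [0,0,0]
    - [0,0,0]
    - [0,0,0]
  hand: [1,1,1,1,1,1,1,1,1,1]

```text
clock: 33.35
tool_pos: [0.5215, 0.2931, 0.0443]
eef_rot: [0.0, 0.861, 0.509, 0.0]
ft_force: [0.3, 0.6, -2.7]
gripper_width: 0.152
gripper_force: 15.0
```

>>> step_arm:
  dp:
    - [0,0,0.05]
    - [0,0,0.1]
    - [0,0,0.15]
    - [0,0,0.2]
    - [0,0,0.25]
    - [0,0,0.3]
    - [0,0,0.35]
    - [0,0,0.4]
    - [0,0,0.4]
    - [0,0,0.4]
  delta_rot:
    - [0,0,0]
    - [0,0,0]
    - [0,0,0]
    - [0,0,0]
    - [0,0,0]
    - [0,0,0]
    - [0,0,0]
    - [0,0,0]
    - [0,0,0]
    - [0,0,0]
  hand: [1,1,1,1,1,1,1,1,1,1]

```text
clock: 34.35
tool_pos: [0.5213, 0.2929, 0.0401]
eef_rot: [0.0, 0.861, 0.509, -0.0]
ft_force: [0.9, 0.4, -1.9]
gripper_width: 0.147
gripper_force: 15.0
```

>>> step_arm:
  dp:
    - [0,0,0.02]
    - [0,0,0.04]
    - [0,0,0.06]
    - [0,0,0.08]
    - [0,0,0.1]
    - [0,0,0.12]
    - [0,0,0.14]
    - [0,0,0.16]
    - [0,0,0.18]
    - [0,0,0.2]
  delta_rot:
    - [0,0,0]
    - [0,0,0]
    - [0,0,0]
    - [0,0,0]
    - [0,0,0]
    - [0,0,0]
    - [0,0,0]
    - [0,0,0]
    - [0,0,0]
    - [0,0,0]
  hand: [1,1,1,1,1,1,1,1,1,1]

```text
clock: 35.35
tool_pos: [0.5213, 0.293, 0.0383]
eef_rot: [0.0, 0.861, 0.509, -0.0]
ft_force: [-1.1, -0.5, -0.3]
gripper_width: 0.151
gripper_force: 15.0
```

>>> step_arm:
  dp:
    - [0,0,0.02]
    - [0,0,0.04]
    - [0,0,0.05]
    - [0,0,0.05]
    - [0,0,0.05]
    - [0,0,0.05]
    - [0,0,0.05]
    - [0,0,0.05]
    - [0,0,0.05]
    - [0,0,0.05]
  delta_rot:
    - [0,0,0]
    - [0,0,0]
    - [0,0,0]
    - [0,0,0]
    - [0,0,0]
    - [0,0,0]
    - [0,0,0]
    - [0,0,0]
    - [0,0,0]
    - [0,0,0]
  hand: [1,1,1,1,1,1,1,1,1,1]

```text
clock: 36.35
tool_pos: [0.5213, 0.293, 0.0383]
eef_rot: [0.0, 0.861, 0.509, 0.0]
ft_force: [-3.1, -1.4, 5.0]
gripper_width: 0.15
gripper_force: 15.0
```

The cap stands on the tray floor. I'll ease up, open and withdraw.

>>> step_arm:
  dp:
    - [0,0,-0.04]
    - [0,0,-0.04]
    - [0,0,-0.04]
    - [0,0,-0.04]
    - [0,0,-0.04]
    - [0,0,-0.04]
    - [0,0,-0.04]
    - [0,0,-0.04]
    - [0,0,-0.04]
    - [0,0,-0.04]
  delta_rot:
    - [0,0,0]
    - [0,0,0]
    - [0,0,0]
    - [0,0,0]
    - [0,0,0]
    - [0,0,0]
    - [0,0,0]
    - [0,0,0]
    - [0,0,0]
    - [0,0,0]
  hand: [1,0.68,0.6,0.5,0.4,0.3,0.2,0.1,0.1,0.1]

```text
clock: 37.35
tool_pos: [0.5213, 0.2929, 0.0381]
eef_rot: [0.0, 0.861, 0.509, 0.0]
ft_force: [0.2, -0.4, 0.1]
gripper_width: 0.449
gripper_force: 0.0
```

>>> step_arm:
  dp:
    - [0,0,-0.5]
    - [0,0,-1.5]
    - [0,0,-3]
    - [0,0,-5]
    - [0,0,-7.5]
    - [0,0,-10.5]
    - [0,0,-13.5]
    - [0,0,-15.5]
    - [0,0,-16.5]
    - [0,0,-16.5]
  delta_rot:
    - [0,0,0]
    - [0,0,0]
    - [0,0,0]
    - [0,0,0]
    - [0,0,0]
    - [0,0,0]
    - [0,0,0]
    - [0,0,0]
    - [0,0,0]
    - [0,0,0]
  hand: [0.1,0.1,0.1,0.1,0.1,0.1,0.1,0.1,0.1,0.1]

```text
clock: 38.35
tool_pos: [0.5226, 0.2935, 0.206]
eef_rot: [0.0, 0.861, 0.509, 0.003]
ft_force: [0.5, -0.4, -0.8]
gripper_width: 0.453
gripper_force: 0.0
```

Run:
```python
from h import *; from bench import sense,snapshot
rel(); s=snapshot("wrist"); cv2.imwrite("pics/w6.png",s["pixels"][:,:,::-1])
t=snapshot("scene"); W=cloud(t); x,y,z=W[...,0],W[...,1],W[...,2]
f=(np.hypot(x-.521,y-.293)<.06)&(z>.05)&(z<.08); print(f.sum(),f.any() and (rect(W[f]),z[f].max()))
```

```text
rel 1.431 t 38.35 [0.5226 0.2935 0.206 ] F [ 0.5 -0.4 -0.8] M [-0.099  0.072  0.022] q6 0.87
172 ((array([523.6, 294.3]), array([55.9, 16.1]), np.float64(1.079)), np.float64(0.06572208144537928))
```

View pics/w6.png

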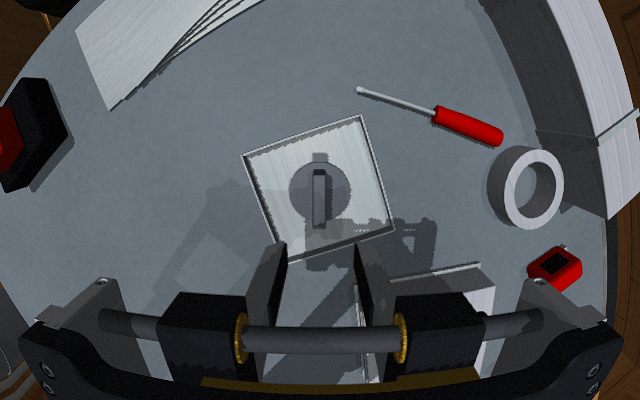

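The cap stands fin up at (320,190), central in the tray, with its top at about 61 mm and the gripper clear. I'll hand in now.

```bash
python3 -c "
from bench import finish_job; print(finish_job())"
```

```text
the job is handed in; nothing more can be done
None
```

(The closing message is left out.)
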